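Switch on the red isolator toggle on the electronics bench

TASK

The circuit is ready for testing, so switch on the bench's main supply: flip the red-capped toggle lever over from the black dot to the green dot until it snaps over and stays there. Leave the yellow and blue toggles in the positions they are in.

Things in the scene. Friction and masses are not known exactly. Their poses are not given: they have to be found in the camera images.
- main_pivot (a point): Pivot of the red toggle lever, the one to flip: 47 mm above the table, mid-top of its fixed grey box (100 mm along x, 76 along y, 45 high). Axes are the box's: z up; x level, from the black dot (off) to the green dot (on), the way to push. Three such boxes (caps red, yellow, blue) stand 170 mm or more apart between centres, x within 35 degrees of straight away from the robot.
- main (a joint): Red lever: 8 mm steel stem, red cap 16 mm thick from 22 to 63 mm from the pivot, tip centre at 55. Turns about the pivot's y. q in rad: 0 off, leaning 0.45 to the black dot; 0.45 upright (snap centre); 0.9 on. Tip centre: 55 mm x sin(q-0.45) along x, 55 x cos(q-0.45) above pivot. A spring drives it to the nearer end: about 3 N at the tip starts it, falling to none at centre; then it snaps over.
- aux (a joint): The yellow toggle, a bystander: lever on a grey box like the red one's, otherwise the same. It starts on: joint value 0 rad = fully over to the green dot (on), -0.9 = fully over to the black dot (off). Leave it on.
- fan (a joint): The blue toggle, a bystander: lever on a grey box like the red one's, otherwise the same. It starts off: joint value 0 rad = fully over to the black dot (off), 0.9 = fully over to the green dot (on). Leave it off.
Not all that is in view belongs to the job. What is shaped like the part that bears fan but purple is not meant. Leave any pink look-alike of the part that bears main_pivot alone.

How it is judged:
By the outcome, as a careful person would: the job done as asked, in the order asked, and still so for the second after the job is handed in, with the robot touching nothing.
It also fails if it takes over 32 s, if anything falls off the work surface, if the arm or the gripper's body presses on something with over 40 N, if the wrist force passes 120 N, or if a joint passes its speed limit or range.

ROBOT

A 7-joint arm with a two-finger parallel gripper is mounted at the origin on the work surface. World frame = base frame: x ahead of the robot, y to its left, z up, the work surface at z = 0. Lengths are in m, angles in rad, forces in N, time in s.
With the tool pointing down it reaches from about 0.4 to 0.85 m from the base axis. Payload 10.4 kg.
Tool frame: the origin (TCP) lies midway between the tips of the shut fingers; the grasp point (between the pads) lies 19 mm behind it; z points along the fingers, x is the direction in which the jaws open and shut, and the axes are right-handed (so a half turn about z gives the same grasp; the last joint's range is limited). The gripper opens to 87 mm and grips with 3 to 60 N. Pads are 19 mm wide; open, the fingers measure 117 mm over their backs; the gripper's body (75 mm by 190 mm) begins 51 mm behind the grasp point.
Start: joints at [1.282, 0.332, -0.065, 1.46, 0.022, 1.35, -0.088], TCP at [0.164, -0.603, 0.223] pointing down, gripper open.
Joint ranges: [-2.6, 2.6], [-0.5, 2.12], [-1.47, 1.34], [0.16, 2.42], [-1.27, 4.41], [0.06, 2.06], [-2.6, 2.6]. Speed limits (rad/s): [2.22, 2.22, 2.79, 2.79, 3.14, 3.14, 3.14].

INTERFACE

Orientations are given as a unit quaternion [x, y, z, w].
In Python, from bench import r gives the robot as it stands. The module is installed in compiled form; this text tells all that it offers.
- The arm moves only by the tool play_rows, never from a script. Its argument "commands" is a list of rows, each a list of 7 numbers: the shift along the world's x, y, z in cm, then the turn, a rotation vector about the world's x, y, z in rad, then the finger opening in cm, from 0 to 8.7. A call has 1 to 20 rows; each row shifts and turns the commanded pose from where the row before left it; what a row does not reach is not made up. A row lasts 1/8 s, in which the tool goes at most 62.5 mm and 10.7 degrees, less where a joint would pass 70% of its speed; a pose out of reach is approached as far as the arm can. A call is refused whole if a number of a shift passes 6.25 or a number of a turn 0.188, either way. A call with a gripper value outside its range is refused whole. The fingers move at their own pace and stop on an object; "grip_force" is the grip in N (left out, the last holds). Time passes only in rows, so rows that do not move let the fingers close. It gives the time, the measured TCP pose, the force and the opening at its end, in the units of the state.
- r.read_state(): the state, without advancing time (a new reading comes with each control period).
- r.camera(name): name is "scene" or "top" or "wrist"; returns a dict with "img" (400x640x3 uint8, red, green, blue), "K" (3x3 intrinsics, pixels), "camera_from_world" (4x4, takes a point from world to camera coordinates). Camera axes: x right, y down, z forward; pixel columns grow to the right and rows downward; lengths in m; the calibration is good to about 2 mm. A picture is of the moment at which its call begins. There is no depth.
- r.close_job(): hands the job in, once; it reports no verdict.
The state is a dict: "time": time; "joint_positions": joint angles; "joint_vel": joint speeds; "joint_torque": joint torques, N m; "ee_pos": TCP position; "eef_rot": TCP orientation; "ft_force": force on the tool from outside, world axes, zero at the start; "torque": the same for the moment, N m; "width": finger opening in m.
Only numpy, scipy, OpenCV 4.12 (cv2) and the standard library are available. Lean on these libraries where they do the work, as an engineer would, in place of code of your own. Each camera call takes 0.05 s, during which the arm holds its last target. There are 200 camera calls.

## Working session

There is one attempt and no reset: what is moved stays moved. The work goes in short steps, Python scripts to look and compute and a tool call to move; the robot and the scene stay as the last step left them, time stands still between calls to the robot, and variables do not carry over. Pictures are saved under pics/ and viewed, about 8 in all and at most 12, crops included, and the job is handed in when it is done.

Besides the shell and the picture viewer there is one more tool, called after "Request:" by a JSON object that holds its "name" and its "arguments", one argument or row to a line. play_rows: Moves the arm, as the interface text tells. Its arguments: {"type":"object","properties":{"commands":{"type":"array","items":{"type":"array","items":{"type":"number"}}},"grip_force":{"type":"number"}},"required":["commands"]}

```bash
mkdir -p pics; python3 - <<'E'
from bench import r
import cv2
s=r.read_state(); print({k:s[k] for k in("time","ee_pos","eef_rot","width")})
for n in("scene","top"):
    c=r.camera(n); cv2.imwrite(f"pics/{n}1.png",c["img"][:,:,::-1]); print(n,c["K"],c["camera_from_world"])
E
```

```text
{'time': 0.0, 'ee_pos': array([ 0.16401922, -0.6026843 ,  0.22176143]), 'eef_rot': array([ 7.94556955e-01, -6.07189216e-01, -5.92473810e-04, -3.88999773e-04]), 'width': 0.08689702316223875}
scene [[367.27331234   0.         318.23279817]
 [  0.         367.27331234 194.62059696]
 [  0.           0.           1.        ]] [[ 0.84099726  0.54100474 -0.00612218 -0.47141853]
 [ 0.29306812 -0.46503071 -0.83537866 -0.11503632]
 [-0.45479081  0.70075695 -0.5496408   1.06995797]
 [ 0.          0.          0.          1.        ]]
top [[396.64695035   0.         319.5663849 ]
 [  0.         396.64695035 191.80867795]
 [  0.           0.           1.        ]] [[ 0.00581842 -0.99997028 -0.00505735  0.01383243]
 [-0.99763589 -0.00545838 -0.06850425  0.52641243]
 [ 0.06847461  0.00544398 -0.99763801  0.98405577]
 [ 0.          0.          0.          1.        ]]
```

View pics/top1.png

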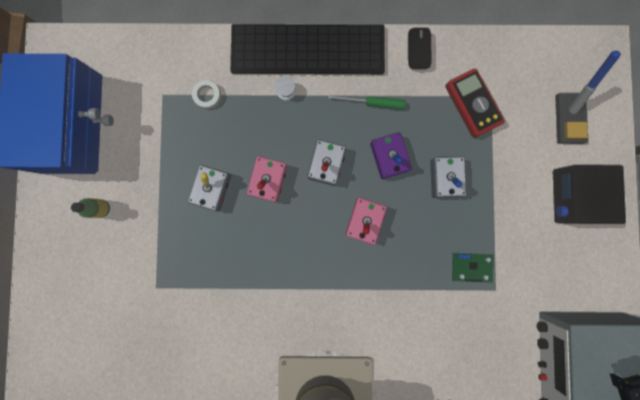

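View pics/scene1.png

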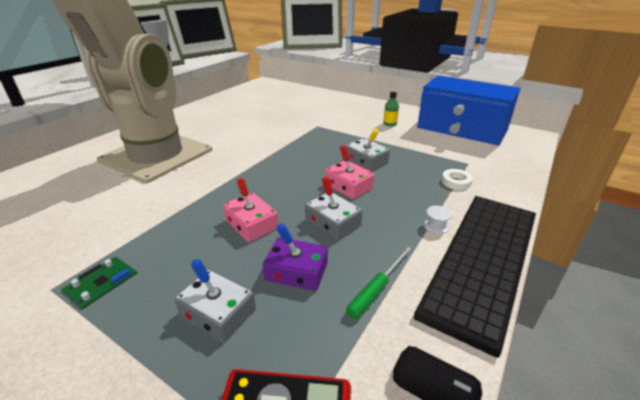

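The top view shows the grey red-capped box at about (327,162), with pink boxes at (267,180) and (367,221), a purple box at (391,156), the yellow box at (209,188) and the blue box at (450,177). I'll zoom in for the measurement.

```bash
python3 - <<'E'
import cv2,numpy as np
a=cv2.imread("pics/top1.png")[130:200,287:367]; b=cv2.imread("pics/scene1.png")[170:250,290:370]
f=lambda i:cv2.resize(i,(400,int(i.shape[0]*5)),interpolation=cv2.INTER_CUBIC)
A,B=f(a),f(b); A=cv2.copyMakeBorder(A,0,50,0,0,0); cv2.imwrite("pics/z.png",np.hstack([A,B]))
E
```

```text
(no output)
```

View pics/z.png

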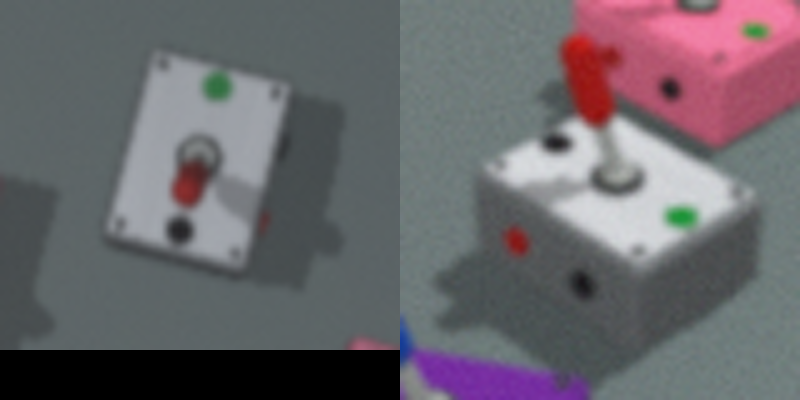

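The red lever leans towards the black dot, which is the near side. In the top view the box's top corners are at zoom (155,50), (290,85), (245,270) and (108,235). The green dot is at (217,87), the black dot at (180,231) and the pivot ring at (199,157).

```bash
cat > h.py <<'E'
from bench import r
import numpy as np
def bp(c,p,z):
    T=c["camera_from_world"];R=T[:3,:3];o=-R.T@T[:3,3]
    d=R.T@np.linalg.inv(c["K"])@[p[0],p[1],1]; return o+d*(z-o[2])/d[2]
def pj(c,X):
    T=c["camera_from_world"];q=c["K"]@(T[:3,:3]@X+T[:3,3]);return q[:2]/q[2]
E
python3 - <<'E'
from h import *
np.set_printoptions(precision=4,suppress=True)
t=r.camera("top");s=r.camera("scene")
Z=lambda u,v:(287+u/5-.4,130+v/5-.4)
C=[bp(t,Z(*p),.045) for p in((155,50),(290,85),(245,270),(108,235))]
c=np.mean(C,0);print("corners centre",c,[np.linalg.norm(C[i]-C[i-1]) for i in range(4)])
g,b,o=[bp(t,Z(*p),.045) for p in((217,87),(180,231),(199,157))]
d=(g-b);print("ring",o,"mid",(g+b)/2,"dot yaw",np.degrees(np.arctan2(d[1],d[0])))
e=C[0]+C[1]-C[2]-C[3];print("edge yaw",np.degrees(np.arctan2(e[1],e[0])))
S=lambda u,v:(290+(u-400)/5-.4,170+v/5-.4)
g2,b2,o2=[bp(s,S(*p),.045) for p in((682,217),(557,143),(617,180))]
d=(g2-b2);print("scene ring",o2,"mid",(g2+b2)/2,np.degrees(np.arctan2(d[1],d[0])))
for n,p in dict(pinkL=(267,180),pinkR=(367,221),purple=(391,156),pinkLtip=(262,186)).items(): print(n,bp(t,p,.045))
E
```

```text
corners centre [ 0.5996 -0.0001  0.045 ] [np.float64(0.09510302097208222), np.float64(0.06916931527764375), np.float64(0.09471203239624888), np.float64(0.06968557213878074)]
ring [0.6009 0.0002 0.045 ] mid [0.6    0.0004 0.045 ] dot yaw -14.035849778746808
edge yaw -13.59455712383678
scene ring [ 0.5983 -0.0008  0.045 ] mid [0.5981 0.     0.045 ] -14.387416135465113
pinkL [0.5529 0.1464 0.045 ]
pinkR [ 0.4536 -0.0997  0.045 ]
purple [ 0.6142 -0.1594  0.045 ]
pinkLtip [0.538  0.1585 0.045 ]
```

Request:
{"name": "play_rows", "arguments": {
  "commands": [
    [2.5,4.1,0,0,0,-0.034,0],
    [2.5,4.1,0,0,0,-0.034,0],
    [2.5,4.1,0,0,0,-0.034,0],
    [2.5,4.1,0,0,0,-0.034,0],
    [2.5,4.1,0,0,0,-0.034,0],
    [2.5,4.1,0,0,0,-0.034,0],
    [2.5,4.1,0,0,0,-0.034,0],
    [2.5,4.1,0,0,0,-0.034,0],
    [2.5,4.1,0,0,0,-0.034,0],
    [2.5,4.1,0,0,0,-0.034,0],
    [2.5,4.1,0,0,0,-0.034,0],
    [2.5,4.1,0,0,0,-0.034,0],
    [2.5,4.1,0,0,0,-0.034,0],
    [2.5,4.1,0,0,0,-0.034,0],
    [2.5,4.1,0,0,0,-0.034,0],
    [0,0,0,0,0,0,0],
    [0,0,0,0,0,0,0]
  ]
}}

```text
time: 2.33
ee_pos: [0.539, 0.0115, 0.2223]
eef_rot: [-0.616, 0.788, 0.0, -0.0]
ft_force: [0.3, -0.7, -0.6]
width: 0.0005
```

Request:
{"name": "play_rows", "arguments": {
  "commands": [
    [0.2,0.3,-3,0,0,0,0],
    [0,0,-3,0,0,0,0],
    [0,0,-3,0,0,0,0],
    [0,0,-3,0,0,0,0],
    [0,0,-2,0,0,0,0],
    [0,0,0,0,0,0,0],
    [0,0,0,0,0,0,0]
  ]
}}

```text
time: 3.2
ee_pos: [0.5419, 0.0147, 0.0837]
eef_rot: [-0.616, 0.788, -0.001, 0.0]
ft_force: [0.1, 0.4, 0.3]
width: 0.0003
```

```bash
python3 - <<'E'
from h import *
import cv2
s=r.camera("scene")["img"][:,:,::-1];t=r.camera("top")["img"][:,:,::-1]
f=lambda i:cv2.resize(i,(400,400),interpolation=cv2.INTER_CUBIC)
cv2.imwrite("pics/z2.png",np.hstack([f(t[110:210,277:377]),f(s[150:250,280:380])]))
E
```

```text
(no output)
```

View pics/z2.png

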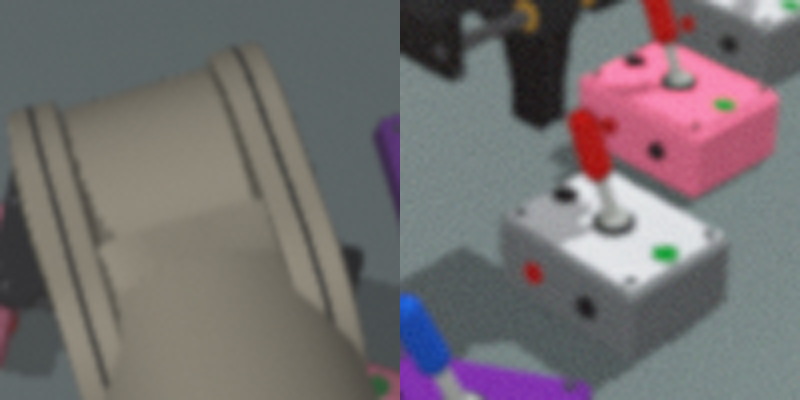

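In the scene crop the shut fingers (540,110) stand clear behind the red lever's black-dot side. The lever cap is at about (590,145). Now I'll push along the box's x axis.

Request:
{"name": "play_rows", "arguments": {
  "commands": [
    [0.48,-0.12,0,0,0,0,0],
    [0.48,-0.12,0,0,0,0,0],
    [0.48,-0.12,0,0,0,0,0],
    [0.48,-0.12,0,0,0,0,0],
    [0.48,-0.12,0,0,0,0,0],
    [0.48,-0.12,0,0,0,0,0],
    [0.48,-0.12,0,0,0,0,0],
    [0.48,-0.12,0,0,0,0,0],
    [0.48,-0.12,0,0,0,0,0],
    [0.48,-0.12,0,0,0,0,0],
    [0.2,-0.05,0,0,0,0,0],
    [0,0,0,0,0,0,0]
  ]
}}

```text
time: 4.8
ee_pos: [0.5913, 0.0024, 0.0825]
eef_rot: [-0.616, 0.788, 0.0, -0.0]
ft_force: [0.6, -0.0, 0.1]
width: 0.0001
```

```bash
python3 - <<'E'
from h import *
import cv2
s=r.camera("scene")["img"][:,:,::-1]
cv2.imwrite("pics/z3.png",cv2.resize(s[150:250,280:380],(400,400),interpolation=cv2.INTER_CUBIC))
E
```

```text
(no output)
```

View pics/z3.png

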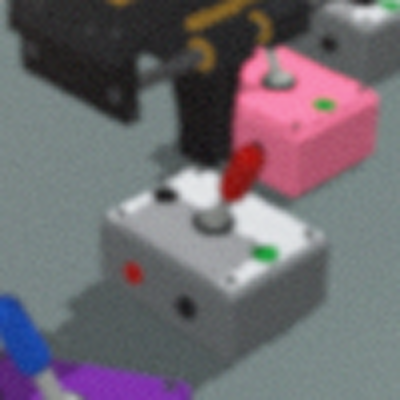

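The red lever's cap is now at (240,172) in the crop, leaning to the green dot, and there is no force on the tool. I'll back away, rise and check.

Request:
{"name": "play_rows", "arguments": {
  "commands": [
    [-1,0.25,0,0,0,0,0],
    [-1.5,0.4,0,0,0,0,0],
    [-2,0.5,0,0,0,0,0],
    [0,0,3,0,0,0,0],
    [0,0,4,0,0,0,0],
    [0,0,4,0,0,0,0],
    [0,0,3,0,0,0,0],
    [-2.5,-4.1,0,0,0,0,0],
    [-2.5,-4.1,0,0,0,0,0],
    [-2.5,-4.1,0,0,0,0,0],
    [-2.5,-4.1,0,0,0,0,0],
    [-2.5,-4.1,0,0,0,0,0],
    [-2.5,-4.1,0,0,0,0,0],
    [-2.5,-4.1,0,0,0,0,0],
    [-2.5,-4.1,0,0,0,0,0],
    [-2.5,-4.1,0,0,0,0,0],
    [0,0,0,0,0,0,0],
    [0,0,0,0,0,0,0]
  ]
}}

```text
time: 7.1
ee_pos: [0.3215, -0.354, 0.2224]
eef_rot: [-0.616, 0.788, 0.0, 0.0]
ft_force: [-0.5, 1.0, -0.6]
width: -0.0003
```

```bash
python3 - <<'E'
from h import *
import cv2
C=r.camera("scene");s=C["img"][:,:,::-1];t=r.camera("top");
o=np.array([.599,0,.047]);u=np.array([.970,-.242,0])
for q in(0,.45,.9):
    X=o+.055*(np.sin(q-.45)*u+np.cos(q-.45)*np.array([0,0,1.])); print(q,"top",pj(t,X),"scene",pj(C,X))
cv2.imwrite("pics/z4.png",np.vstack([cv2.resize(t["img"][110:250,170:490,::-1],(640,280),interpolation=cv2.INTER_CUBIC),cv2.resize(s[110:250,140:460],(640,280),interpolation=cv2.INTER_CUBIC)]))
E
```

```text
0 top [324.23145805 168.42404543] scene [325.66650997 180.29141981]
0.45 top [326.78429183 158.23231579] scene [333.94181328 182.38741191]
0.9 top [329.26743008 148.78883694] scene [342.45261472 189.27152562]
```

View pics/z4.png

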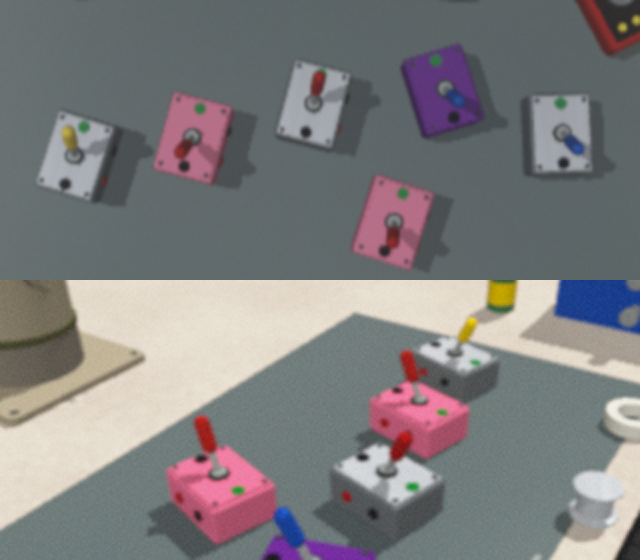

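In the top view the red cap is at crop (318,78). The predicted fully-on tip is (318.5,77.6), so the lever is over to green. Yellow is still on, blue is still off, and the look-alikes haven't moved.

```bash
python3 -c "
from bench import r
print(r.close_job())"
```

```text
the job is handed in; nothing more can be done
None
```

The main supply is switched on. I pushed the red lever from the black dot with shut fingers until it snapped over to the green dot, then backed the arm well clear and handed the job in at about 7 s.

- **Red lever:** in the last top picture its cap is within about a pixel of where the fully-on position should appear, and the scene camera shows the same lean.
- **Other toggles:** yellow is still on and blue is still off, and the pink and purple look-alikes look unmoved.
- **Forces:** the force readings after each move never went above about 1.3 N. I did not see the peak during the push itself.

No checks failed or disagreed, though the hand-in reports no verdict.

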